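# Hold the spring clip open over the care card

## Robot

A 6-joint arm with a two-finger parallel gripper is mounted at the origin on the work surface. World frame = base frame: x ahead of the robot, y to its left, z up, the work surface at z = 0. Lengths are in mm, angles in degrees, forces in N, time in s.
With the tool pointing down it reaches from about 300 to 850 mm from the base axis. Payload 4.2 kg.
Tool frame: the origin (TCP) lies at the very end of the fingers, on their centre line; the grasp point (between the pads) lies 19 mm behind it; x points along the fingers, z is the direction in which the jaws open and shut, and the axes are right-handed (so a half turn about x gives the same grasp; the last joint's range is limited). The gripper opens to 91 mm and grips with 3 to 60 N. Pads are 32 mm wide; open, the fingers measure 118 mm over their backs; the gripper's body (76 mm by 178 mm) begins 60 mm behind the grasp point.
Start: joints at [-74.485, 18.312, 89.639, -0, 72.044, -1.146], TCP at [164.866, -550.874, 213.976] pointing down, gripper open.
Joint ranges: [-177.97, 177.97], [-48.28, 115.42], [12.27, 149.76], [-77.06, 257.06], [2.81, 150.46], [-146.56, 146.56]. Speed limits (degrees/s): [147.25, 147.25, 180, 180, 180, 180].

## Interface

Orientations are given as [roll, pitch, yaw] about the fixed x, y, z axes, in that order (R = Rz(yaw) Ry(pitch) Rx(roll)).
In Python, from workcell import state, grab_frame, camera_info, env, search_frame, place_of gives the robot as it stands.
- The arm moves only by the tool drive_tool, never from a script. Its argument "plan" is a list of rows, each a list of 7 numbers: the turn, a rotation vector about the world's x, y, z in degrees, then the shift along the world's x, y, z in mm, then the finger opening in mm, from 0 to 91.2. In form: [[wx, wy, wz, dx, dy, dz, jaw], ...]. A call has 1 to 10 rows; each row is the pose to reach, as a shift and turn from the pose measured when the call began; what a row does not reach only later rows make up. A row lasts 1/8 s, in which the tool goes at most 62.5 mm and 10.7 degrees, less where a joint would pass 70% of its speed; a pose out of reach is approached as far as the arm can. A call with a gripper value outside its range is refused whole. The fingers move at their own pace and stop on an object; "grip_force" is the grip in N (left out, the last holds). Time passes only in rows, so rows that repeat a pose let the fingers close. It gives the time, the measured TCP pose, the force and the opening at its end, in the units of the state.
- state(): the state, without advancing time (a new reading comes with each control period).
- grab_frame(name): name is "scene" or "top"; returns the picture (384x512x3 uint8, red, green, blue); there is no depth.
- camera_info(name): a dict with "intrinsics" (3x3 intrinsics, pixels), "k1" (the pictures are not rectified: a ray, as slopes to the right and down, at radius r is drawn at 1 + k1 r^2 times it, then the intrinsics apply), "origin" and "orientation" of the camera in the world. Camera axes: x right, y down, z forward; pixel columns grow to the right and rows downward; lengths in mm; the calibration is good to about 2 mm. A picture is of the moment at which its call begins. camera_info takes no time and is no camera call.
- env.job_done(): hands the job in, once; it reports no verdict.
Trained networks look in the newest picture that a camera, given by its name, has taken for a name from the list of things; names that differ only in an ending like _2 or _b are one class to them, and where a whole thing is asked for, a point or a joint stands for the part that bears it (a point fixed in the world has none). Each returns a list of dicts, best first, with "p" (0 to 1); they miss things now and then, are a little off and sometimes report something else, mostly with a low value. They report only what shows in the picture. A call takes as long as a camera call.
- search_frame(camera, label): "rect" ([left, top, right, bottom] as shares, 0 to 1, of the picture: columns of its width, rows of its height, round what is visible of it).
- place_of(camera, label): "location" ([column, row] as shares, 0 to 1, of the picture: columns of its width, rows of its height: a listed point, or the origin of a listed thing).
The state is a dict: "time_s": time; "qpos": joint angles; "qvel": joint speeds; "effort": joint torques, N m; "ee_pos": TCP position; "ee_rot": TCP orientation; "force": force on the tool from outside, world axes, zero at the start; "torque": the same for the moment, N m; "gripper_width": finger opening in mm.
Only numpy, scipy, OpenCV 4.12 (cv2) and the standard library are available. Lean on these libraries where they do the work, as an engineer would, in place of code of your own. Each camera call takes 0.05 s, during which the arm holds its last target. There are 200 camera calls.

## Task

Take the red spring clip off its parking tab by pinching its two tails, bring it to the yellow care card, and hold it squeezed wide open astride the middle of the card's top edge, one jaw lip down each side and the clip not touching the card, so that I can slip a second sheet in beside it. Finish like that, still gripping and holding the clip open in the air: do not let it close or let go. Leave the white card and everything else on the bench alone, and do not push on the cards.

Things in the scene. Friction and masses are not known exactly. Their poses are not given: they have to be found in the camera images.
- clip_center (a point): centre of the red spring clip, half-way up. It stands jaws down, biting the parking tab: 91 mm tall (45 below, 46 above this point), 36 mm wide along its x. Two flat tails rise above the pivot and splay along its y to 46 mm over the outer faces at the top, less lower down. Pinch them along y, with the fingertips no lower than this point (lower down they meet the jaws)
- clip: the same clip (55 g); origin 45 mm below clip_center, same axes (z up at the start). The pivot runs along x, 5 mm below clip_center. Fully squeezed, the tails are parallel, 24 mm over the outer faces, and the lips 18 mm apart, 35 mm below the pivot. These axes belong to the half with lip_a, so they tilt about 0.2 rad about x when it is squeezed evenly
- lip_a (a point): centre line of one black rounded jaw lip (6 mm thick, 36 mm long) of the clip, at mid-length; on its -y side; axes as clip_center
- lip_b (a point): the same point of the other lip, on the clip's +y side. Midway between lip_a and lip_b is the middle of the jaws
- clip_jaw (a joint): opening angle of the clip between its halves, rad: -0.1 lips shut, 0 biting the parking tab as at the start, 0.4 open stop. Lip gap about 4 mm at 0, 3.5 mm more per 0.1 rad. Pinching the tails together opens it against a spring: about 4 N at the tail tops to start, 10 N at mid-tail at the stop; gripping harder at the stop does no harm
- dock: white parking block 110 by 80 by 12 mm, fixed, origin under its centre, z up; a grey tab 3.6 mm thick (along y), 50 mm long (along x), stands 14 mm up from its top at the centre, and the clip sits astride it, its lips on the block's top
- yellow_card: the yellow card in its grey foot (foot 56 by 130 by 22 mm, fixed), origin under the foot's centre, z up; the rigid card stands upright at the centre, 110 mm wide along y, 3 mm thick along x
- yellow_card_edge (a point): middle of the yellow card's top edge, 125 mm above the bench; axes as yellow_card
- white_card: the same stand with a white card, to be left alone; origin and axes as for the yellow one, top edge 125 mm up
- back_brush: long-handled wooden back brush lying on the low white ledge along the far side of the bench; to be left alone
- scoop: green plastic scoop, 72 mm across, 50 mm tall, on the same ledge; to be left alone
- massager: blue silicone massager, round, 82 mm across, 66 mm tall, on the bench towards a side; to be left alone
- rinse_cup: clear rinse cup, 76 mm across, 100 mm tall, at the right-hand side; to be left alone
- wash_bottle: amber bottle 60 mm across, 180 mm tall, standing in a chrome ring at the right-hand side; to be left alone
- soap: bar of soap in a blue dish 130 by 90 mm, 38 mm tall, on the bench towards a side; to be left alone

How it is judged:
By the outcome, as a careful person would: the job done as asked, in the order asked, and still so for the second after the job is handed in, while the arm keeps its last pose, push and grip.
It also fails if it takes over 35 s, if anything falls off the work surface, if the arm or the gripper's body presses on something with over 40 N, if the wrist force passes 120 N, or if a joint passes its speed limit or range.

## Working session

There is one attempt and no reset: what is moved stays moved. The work goes in short steps, Python scripts to look and compute and a tool call to move; the robot and the scene stay as the last step left them, time stands still between calls to the robot, and variables do not carry over. Pictures are saved under pics/ and viewed, about 8 in all and at most 12, crops included, and the job is handed in when it is done.

Besides the shell and the picture viewer there is one more tool, called after ">>>" as name([rows], argument=value, ...), one row to a line, values as JSON. drive_tool: Moves the arm, as the interface text tells. Its arguments: {"type":"object","properties":{"plan":{"type":"array"},"grip_force":{"type":"number"}},"required":["plan"]}

```bash
ls; mkdir -p pics
python3 - <<'E'
from workcell import *
import cv2,numpy as np
s=state();print(s)
ims=[]
for c in("scene","top"):
    im=grab_frame(c);cv2.imwrite(f"pics/{c}0.png",im[:,:,::-1]);print(c,camera_info(c))
    for l in("clip_center","lip_a","lip_b","yellow_card_edge","yellow_card","white_card","dock","massager","soap"):
        print(l,[(round(r['p'],2),np.round(np.array(r['location'])*[512,384],1).tolist()) for r in place_of(c,l)[:3]])
E
```

```text
pics
{'time_s': 0.0, 'qpos': array([-7.44876651e+01,  1.83523698e+01,  8.97074573e+01, -9.40096074e-04,
        7.20402936e+01, -1.14509060e+00]), 'qvel': array([ 0.09360659, -0.06434759, -0.02942132,  0.09551262,  0.03783497,
       -0.01689269]), 'effort': array([-2.89310283e-04, -4.12458229e+01, -2.31973153e+01,  7.24527729e-02,
        4.59156744e-02, -1.63073978e-04]), 'ee_pos': array([ 164.69457446, -550.39358869,  213.10582275]), 'ee_rot': array([179.3663773 ,  89.89987531, 106.0240935 ]), 'force': array([ 0.20843282,  0.87267742, -0.00392799]), 'torque': array([ 0.06505781, -0.01441334, -0.01622061]), 'gripper_width': 91.2922548743673}
scene {'intrinsics': array([[362.25395023,   0.        , 259.44529186],
       [  0.        , 362.25395023, 188.23778474],
       [  0.        ,   0.        ,   1.        ]]), 'k1': -0.05034654406927952, 'origin': array([1218.8902823 ,  415.77319855, 1011.17035532]), 'orientation': array([-140.16647576,   -0.94587598,  127.70360879])}
clip_center [(0.8, [223.8, 160.7])]
lip_a [(0.64, [221.3, 171.4]), (0.53, [223.1, 173.7])]
lip_b [(0.64, [221.3
[... 353 characters left out ...]
     , 359.75257312, 194.15291091],
       [  0.        ,   0.        ,   1.        ]]), 'k1': -0.08536412407171065, 'origin': array([ 460.69081251,  -42.79949283, 1374.80938394]), 'orientation': array([-173.93931416,    0.90361117,  -88.55641624])}
clip_center []
lip_a [(0.7, [311.8, 204.1]), (0.41, [314.6, 203.7])]
lip_b [(0.7, [311.8, 204.1]), (0.41, [314.6, 203.7])]
yellow_card_edge [(0.83, [177.5, 210.1]), (0.72, [311.8, 202.0])]
yellow_card [(0.88, [186.4, 211.8])]
white_card [(0.69, [249.4, 215.9])]
dock [(0.91, [311.2, 205.7]), (0.62, [310.0, 204.1]), (0.61, [285.5, 149.3])]
massager [(0.6, [127.5, 224.7])]
soap [(0.68, [380.0, 187.5]), (0.67, [177.5, 208.3]), (0.55, [128.2, 227.1])]
```

```bash
cat > h.py <<'E'
import numpy as np,cv2
from workcell import *
from scipy.spatial.transform import Rotation as Ro
def cam(n):
    c=camera_info(n);return c['intrinsics'],c['k1'],c['origin'],Ro.from_euler('xyz',c['orientation'],degrees=True).as_matrix()
def ray(n,uv):
    K,k,o,R=cam(n);d=cv2.undistortPoints(np.array([[uv]],float),K,np.array([k,0,0,0,0]))[0,0]
    return o,R@np.array([d[0],d[1],1])
def at_z(n,uv,z):
    o,d=ray(n,uv);return o+d*(z-o[2])/d[2]
def proj(n,P):
    K,k,o,R=cam(n);p=(np.atleast_2d(P)-o)@R
    return cv2.projectPoints(p.reshape(-1,1,3).astype(float),np.zeros(3),np.zeros(3),K,np.array([k,0,0,0,0]))[0][:,0]
def tri(a,b):
    (o1,d1),(o2,d2)=ray('scene',a),ray('top',b)
    A=np.c_[d1,-d2];s=np.linalg.lstsq(A,o2-o1,rcond=None)[0];p,q=o1+s[0]*d1,o2+s[1]*d2
    return (p+q)/2,np.linalg.norm(p-q)
E
python3 - <<'E'
from h import *
print('clip c scene@57',at_z('scene',(223.8,160.7),57))
print('dock',at_z('scene',(223.1,177),0),at_z('top',(311.2,205.7),0))
print('yedge',tri((351.9,216.4),(177.5,210.1)),at_z('scene',(351.9,216.4),125),at_z('top',(177.5,210.1),125))
print('y',tri((345.5,235.9),(186.4,211.8)))
print('w',tri((281.2,192.6),(249.4,215.9)))
a=cv2.imread('pics/scene0.png');b=cv2.imread('pics/top0.png')
cv2.imwrite('pics/a.png',cv2.resize(a[110:290,130:430],(800,480),interpolation=cv2.INTER_CUBIC))
cv2.imwrite('pics/b.png',cv2.resize(b[90:290,90:390],(800,533),interpolation=cv2.INTER_CUBIC))
E
```

```text
clip c scene@57 [ 556.83271413 -240.88610915   57.        ]
dock [ 5.82408151e+02 -2.26303338e+02 -1.13686838e-13] [ 566.4750386  -224.15722043    0.        ]
yedge (array([531.0425541 , 260.54808207, 115.57926077]), np.float64(2.061919930764301)) [538.87667301 261.31987975 125.        ] [530.07342149 259.22199207 125.        ]
y (array([529.59987844, 257.75411186,   1.3662506 ]), np.float64(7.804031189361459))
w (array([524.2221809 ,   4.44895498,  27.45562699]), np.float64(13.800091797243223))
```

View pics/a.png

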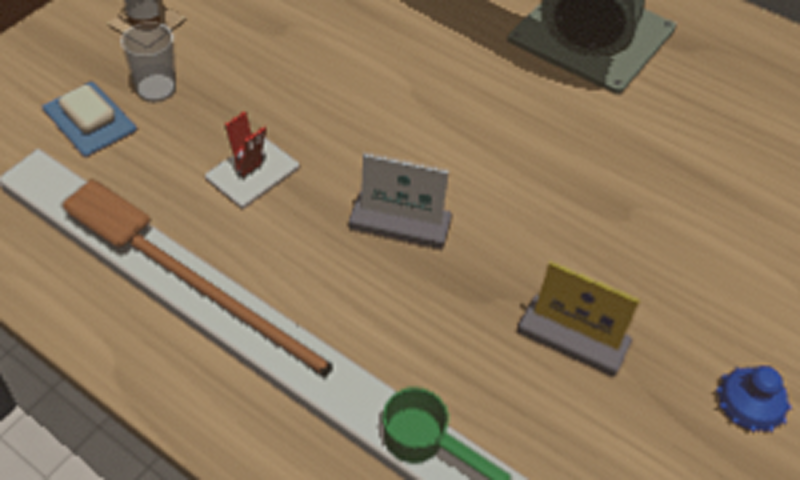

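View pics/b.png

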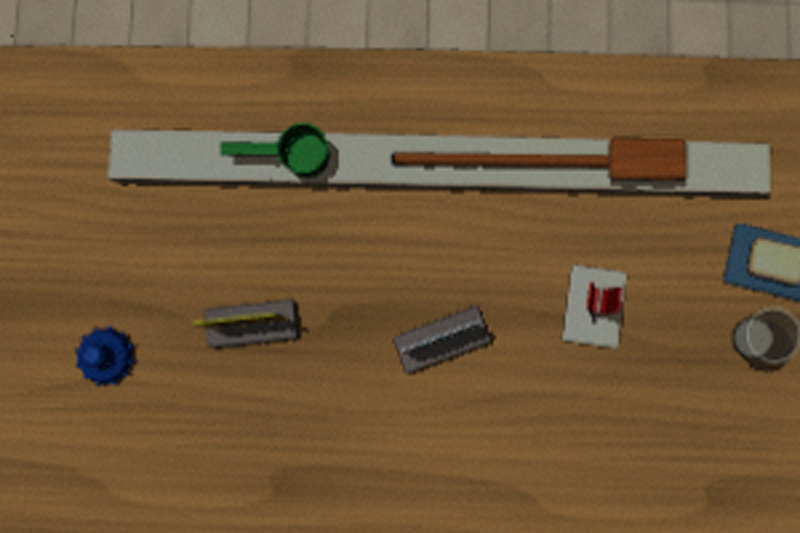

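The overview shows the red clip on its white dock (scene crop ≈(248,148)), with the dock's long side roughly along world x. The yellow card is at ≈(590,305), wide roughly along world y, with the white card in between. Next I'll fit the dock and card poses to the silhouettes.

```bash
cat > fit.py <<'E'
from h import *
from scipy.optimize import minimize
def box(sx,sy,z0,z1):return np.array([[x,y,z] for x in(-sx/2,sx/2) for y in(-sy/2,sy/2) for z in(z0,z1)])
def sil(n,boxes,q,S=4):
    R=Ro.from_euler('z',q[2],degrees=True).as_matrix();m=np.zeros((384,512*1),np.uint8);m=np.zeros((384*S,512*S),np.uint8)
    for b in boxes:
        p=proj(n,b@R.T+[q[0],q[1],0]);h=cv2.convexHull(((p+.5)*S).astype(np.float32))
        cv2.fillConvexPoly(m,np.round(h).astype(np.int32),255)
    return cv2.resize(m,(512,384),interpolation=cv2.INTER_AREA)/255.
def fit(n,boxes,mask,q0):
    c=lambda q:np.abs(sil(n,boxes,q)-mask).sum()
    best=None
    for d in(-6,0,6):
        r=minimize(c,np.array(q0)+[0,0,d],method='Nelder-Mead',options=dict(initial_simplex=np.array(q0)+[0,0,d]+np.array([[0,0,0],[8,0,0],[0,8,0],[0,0,6]]),xatol=.1,fatol=.05))
        if best is None or r.fun<best.fun:best=r
    return best.x,best.fun,mask.sum()
DOCK=[box(110,80,0,12)];CARD=[box(56,130,0,22),box(3,110,20,125)]
E
python3 - <<'E'
from fit import *
out={}
for n in('scene','top'):
    im=cv2.imread(f'pics/{n}0.png');hsv=cv2.cvtColor(im,cv2.COLOR_BGR2HSV).astype(int);H,S,V=[hsv[...,i] for i in range(3)]
    def near(P,r):
        u=proj(n,P)[0];m=np.zeros((384,512),np.uint8);cv2.circle(m,tuple(int(x) for x in u),r,1,-1);return m>0
    white=((S<60)&(V>110)&near([570,-225,10],32)).astype(np.uint8)
    k,l,st,_=cv2.connectedComponentsWithStats(white);white=(l==1+st[1:,4].argmax()).astype(np.uint8)
    h=cv2.convexHull(cv2.findNonZero(white));dm=np.zeros_like(white);cv2.fillConvexPoly(dm,h,1)
    dr=near([532,260,50],45)
    cm=(((S<75)|((H>20)&(H<32)&(S>150)))&dr).astype(np.uint8)
    cm=cv2.morphologyEx(cm,cv2.MORPH_CLOSE,np.ones((3,3),np.uint8))
    k,l,st,_=cv2.connectedComponentsWithStats(cm);cm=(l==1+st[1:,4].argmax())*1.
    print(n,'dock',fit(n,DOCK,dm*1.,[570,-225,5]));r=fit(n,CARD,cm,[532,259,-5]);print('card',r)
    ov=im.copy();ov[cm>0]=ov[cm>0]//2+np.array([127,0,127],np.uint8);ov[dm>0]=ov[dm>0]//2+np.array([127,127,0],np.uint8)
    out[n]=ov
a=out['scene'][120:270,190:400];b=out['top'][170:260,150:345]
cv2.imwrite('pics/m.png',np.vstack([cv2.resize(a,(480,343)),cv2.resize(b,(480,222))]))
E
```

```text
scene dock (array([ 569.59363773, -230.58071749,   -7.51954939]), np.float64(57.40392156862745), np.float64(499.0))
card (array([530.51723097, 258.90783295,   6.56043807]), np.float64(165.28235294117647), np.float64(1062.0))
top dock (array([ 570.77942415, -227.81048841,   -6.75550477]), np.float64(29.63137254901961), np.float64(615.0))
card (array([534.0176698 , 262.20153908,   7.28191188]), np.float64(50.36078431372549), np.float64(497.0))
```

View pics/m.png

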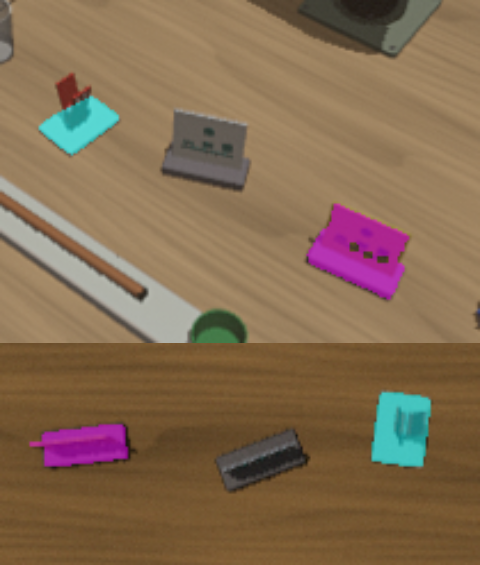

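Masks match the dock and the yellow stand: dock ≈(570,−229) at −7° yaw, card ≈(532.5,260.7) at +7°. Next I'll fit the red clip.

Run:
```python
from fit import *
mods=np.array([[x,y,z] for x in(-18,18) for y,z in((-23,103),(23,103),(-20,103),(20,103),(-8,18),(8,18))],float)
L=mods[mods[:,1]<0];Rr=mods[mods[:,1]>0]
body=np.array([[x,y,z] for x in(-18,18) for y in(-9,9) for z in(18,55)],float)
tail=lambda s:np.array([[x,s*y,z] for x in(-18,18) for y,z in((23,103),(20,103),(9,52),(5,52))],float)
B=[body,tail(1),tail(-1)]
ov=[]
for n in('scene','top'):
    im=cv2.imread(f'pics/{n}0.png');hsv=cv2.cvtColor(im,cv2.COLOR_BGR2HSV).astype(int);H,S,V=[hsv[...,i] for i in range(3)]
    u=proj(n,[570,-229,60])[0];c=np.zeros((384,512),np.uint8);cv2.circle(c,tuple(int(x) for x in u),28,1,-1)
    m=(((H<7)|(H>170))&(S>150)&(c>0))*1.
    print(n,m.sum())
    qs=[fit(n,B,m,[570,-229,-7])]
    print(qs)
    f=lambda q:np.abs(sil(n,B,[q[0],q[1],-7])-m).sum()
    r=minimize(f,[572,-229],method='Nelder-Mead',options=dict(initial_simplex=[[565,-235],[575,-229],[568,-222]]));print('fixed yaw',r.x,r.fun)
    x,y=u.astype(int);ov.append(cv2.resize(im[y-28:y+28,x-28:x+28],(560,560),interpolation=cv2.INTER_NEAREST))
    s=cv2.resize(sil(n,B,[r.x[0],r.x[1],-7])[y-28:y+28,x-28:x+28],(560,560))
    cs,_=cv2.findContours((s>.5).astype(np.uint8),0,2);cv2.drawContours(ov[-1],cs,-1,(0,255,0),1)
cv2.imwrite('pics/c.png',cv2.resize(np.hstack(ov),(800,400)))
```

```text
scene 117.0
[(array([ 572.39248249, -233.04119668,    4.93004246]), np.float64(119.52941176470588), np.float64(117.0))]
fixed yaw [ 576.02956498 -232.99790871] 131.32941176470587
top 98.0
[(array([ 576.03570223, -227.90063397,   -4.80437694]), np.float64(41.52156862745098), np.float64(98.0))]
fixed yaw [ 575.47308493 -228.41960287] 42.32941176470588
```

View pics/c.png

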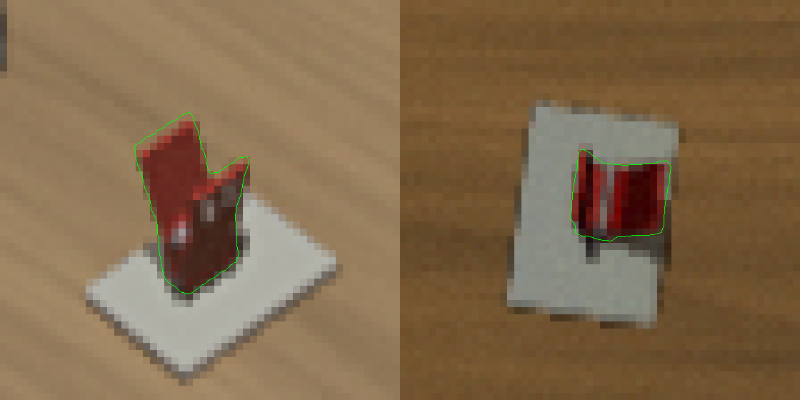

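The outline fits the clip in both views. The clip is at ≈(575.5,−229.5), yaw −7°, sitting slightly towards +x on the tab. Now I'll work out the tool turns.

```bash
cat > t.py <<'E'
from h import *
s=state();R=Ro.from_euler('xyz',s['ee_rot'],degrees=True).as_matrix()
print(s['time_s'],'tcp',s['ee_pos'].round(1),'q',s['qpos'].round(1),'w',round(s['gripper_width'],1),'F',s['force'].round(1))
print('x',R[:,0].round(3),'z',R[:,2].round(3),'z yaw',np.degrees(np.arctan2(R[1,2],R[0,2])).round(2))
E
python3 t.py
```

```text
1.0 tcp [ 164.8 -550.9  214. ] q [-74.5  18.3  89.6  -0.   72.   -1.1] w 91.1 F [-0.1 -0.   0.2]
x [-0. -0. -1.] z [ 0.287 -0.958  0.   ] z yaw -73.34
```

>>> drive_tool([
  [0, 0, 0, 0, 0, 45, 91],
  [0, 0, -4, 40, 31, 60, 91],
  [0, 0, -8, 85, 67, 60, 91],
  [0, 0, -12, 130, 102, 60, 91],
  [0, 0, -16, 175, 137, 60, 91],
  [0, 0, -20, 220, 172, 60, 91],
  [0, 0, -23.7, 265, 207, 60, 91],
  [0, 0, -23.7, 310, 243, 60, 91],
  [0, 0, -23.7, 360, 282, 60, 91],
  [0, 0, -23.7, 410.7, 321.4, 40, 91],
], grip_force=25)

```text
time_s: 2.25
ee_pos: [573.7, -231.7, 257.1]
ee_rot: [70.4, 89.8, -26.6]
force: [0.6, -1.4, -0.1]
gripper_width: 91.0
```

```bash
python3 t.py
```

```text
2.25 tcp [ 573.7 -231.7  257.1] q [-23.   21.   79.5  -0.   79.3  74. ] w 91.0 F [ 0.6 -1.4 -0.1]
x [ 0.004 -0.002 -1.   ] z [-0.122 -0.992  0.001] z yaw -97.02
```

>>> drive_tool([
  [0, 0, 0, 1.8, 2.2, -50, 91],
  [0, 0, 0, 1.8, 2.2, -100, 91],
  [0, 0, 0, 1.8, 2.2, -140, 91],
  [0, 0, 0, 1.8, 2.2, -170, 91],
  [0, 0, 0, 1.8, 2.2, -185, 91],
  [0, 0, 0, 1.8, 2.2, -196, 80],
  [0, 0, 0, 1.8, 2.2, -196, 60],
  [0, 0, 0, 1.8, 2.2, -196, 54],
])

```text
time_s: 3.25
ee_pos: [576.2, -229.9, 62.2]
ee_rot: [71.5, 89.6, -25.6]
force: [0.2, 0.1, 0.3]
gripper_width: 63.8
```

```bash
python3 t.py
python3 - <<'E'
from h import *
ov=[]
for n in('scene','top'):
    im=grab_frame(n)[:,:,::-1];x,y=proj(n,[575,-229,60])[0].astype(int);ov.append(cv2.resize(im[y-35:y+35,x-35:x+35],(400,400),interpolation=cv2.INTER_CUBIC))
cv2.imwrite('pics/d.png',np.hstack(ov))
E
```

```text
3.25 tcp [ 576.2 -229.9   62.2] q [-22.8  29.3  95.4  -0.   54.9  74.2] w 63.8 F [0.2 0.1 0.3]
x [ 0.006 -0.003 -1.   ] z [-0.122 -0.992  0.002] z yaw -97.03
```

View pics/d.png

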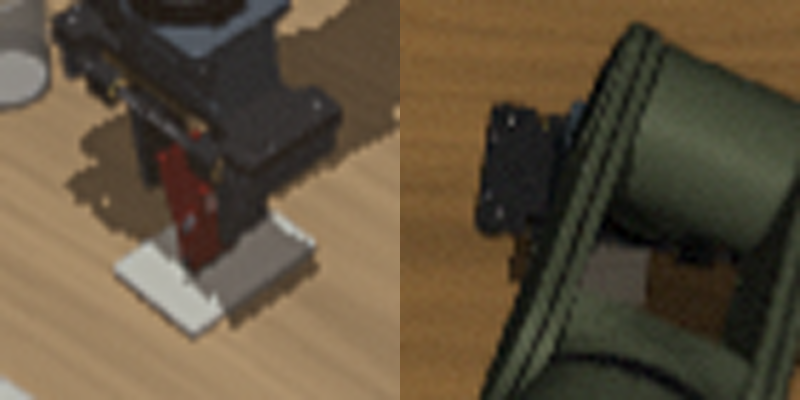

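The fingers straddle the clip (scene crop ≈(190,200)) and nothing is touching, so I'll close.

>>> drive_tool([
  [0, 0, 0, 0, 0, 0, 50],
  [0, 0, 0, 0, 0, 0, 40],
  [0, 0, 0, 0, 0, 0, 32],
  [0, 0, 0, 0, 0, 0, 24],
  [0, 0, 0, 0, 0, 0, 16],
  [0, 0, 0, 0, 0, 0, 10],
  [0, 0, 0, 0, 0, 0, 10],
  [0, 0, 0, 0, 0, 0, 10],
  [0, 0, 0, 0, 0, 0, 10],
  [0, 0, 0, 0, 0, 0, 10],
], grip_force=25)

```text
time_s: 4.6
ee_pos: [576.7, -230.2, 63.0]
ee_rot: [70.9, 89.5, -26.2]
force: [-0.0, -0.7, 6.3]
gripper_width: 23.2
```

```bash
python3 t.py
```

```text
4.6 tcp [ 576.7 -230.2   63. ] q [-22.8  29.3  95.4  -0.   54.9  74.2] w 23.2 F [-0.  -0.7  6.3]
x [ 0.007 -0.004 -1.   ] z [-0.122 -0.992  0.003] z yaw -97.03
```

>>> drive_tool([
  [0, 0, 0, 0, 0, 8, 10],
  [0, 0, 0, 0, 0, 20, 10],
  [0, 0, 0, 0, 0, 45, 10],
  [0, 0, 0, 0, 0, 80, 10],
  [0, 0, 0, 0, 0, 120, 10],
  [0, 0, 0, 0, 0, 155, 10],
  [0, 0, 0, 0, 0, 180, 10],
  [0, 0, 0, 0, 0, 190, 10],
  [0, 0, 0, 0, 0, 190, 10],
], grip_force=35)

```text
time_s: 5.72
ee_pos: [576.7, -230.1, 253.3]
ee_rot: [71.5, 89.5, -25.6]
force: [0.5, -0.6, -1.1]
gripper_width: 23.4
```

```bash
python3 t.py
python3 - <<'E'
from h import *
ov=[]
for n in('scene','top'):
    im=grab_frame(n)[:,:,::-1];x,y=proj(n,[575,-229,220])[0].astype(int);ov.append(cv2.resize(im[y-40:y+40,x-40:x+40],(400,400),interpolation=cv2.INTER_CUBIC))
cv2.imwrite('pics/e.png',np.hstack(ov))
E
```

```text
5.725 tcp [ 576.7 -230.1  253.3] q [-22.8  21.1  79.8  -0.   78.6  74.2] w 23.4 F [ 0.5 -0.6 -1.1]
x [ 0.008 -0.004 -1.   ] z [-0.122 -0.992  0.003] z yaw -97.02
```

View pics/e.png

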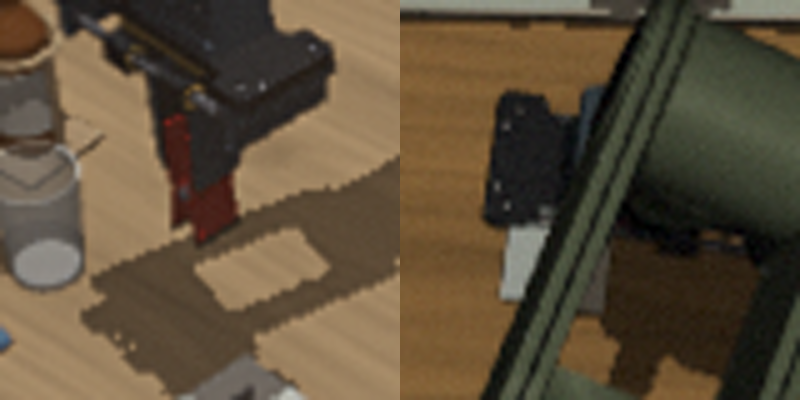

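The clip is lifted clear of the tab with its jaws splayed (scene crop ≈(205,210)). Carrying it over at height while turning +104°.

>>> drive_tool([
  [0, 0, 5, -2, 25, 0, 10],
  [0, 0, 14, -6, 70, 5, 10],
  [0, 0, 23, -10, 115, 5, 10],
  [0, 0, 33, -14, 160, 5, 10],
  [0, 0, 43, -18, 205, 5, 10],
  [0, 0, 53, -22, 250, 5, 10],
  [0, 0, 63, -26, 295, 5, 10],
  [0, 0, 73, -30, 340, 5, 10],
  [0, 0, 80, -34, 375, 5, 10],
  [0, 0, 84, -36, 395, 5, 10],
])

```text
time_s: 7.08
ee_pos: [539.3, 166.4, 255.4]
ee_rot: [92.4, 89.8, 79.6]
force: [-0.1, -0.5, -0.8]
gripper_width: 23.6
```

```bash
python3 t.py
```

```text
7.075 tcp [539.3 166.4 255.4] q [15.9 16.  87.   0.2 76.9 28.6] w 23.6 F [-0.1 -0.5 -0.8]
x [ 0.001  0.004 -1.   ] z [ 0.975 -0.222 -0.   ] z yaw -12.8
```

>>> drive_tool([
  [0, 0, 7, -2, 35, 0, 10],
  [0, 0, 14, -5, 68, 0, 10],
  [0, 0, 19.8, -6.8, 94.3, -10, 10],
  [0, 0, 19.8, -6.8, 94.3, -30, 10],
  [0, 0, 19.8, -6.8, 94.3, -40, 10],
  [0, 0, 19.8, -6.8, 94.3, -40, 10],
])

```text
time_s: 7.82
ee_pos: [532.2, 260.0, 214.4]
ee_rot: [127.0, 89.8, 133.9]
force: [-0.0, 0.7, -1.0]
gripper_width: 23.4
```

```bash
python3 t.py
python3 - <<'E'
from h import *
ov=[]
for n in('scene','top'):
    im=grab_frame(n)[:,:,::-1].copy();cv2.imwrite(f'pics/{n}_hov.png',im)
    x,y=proj(n,[532,260,150])[0].astype(int);ov.append(cv2.resize(im[y-40:y+40,x-40:x+40],(400,400),interpolation=cv2.INTER_CUBIC));print(n,x,y)
cv2.imwrite('pics/f.png',np.hstack(ov))
E
```

```text
7.825 tcp [532.2 260.  214.4] q [24.8 19.9 87.2  0.2 73.  17.8] w 23.4 F [-0.   0.7 -1. ]
x [-0.003  0.003 -1.   ] z [ 0.993  0.121 -0.002] z yaw 6.96
scene 354 209
top 175 209
```

View pics/f.png

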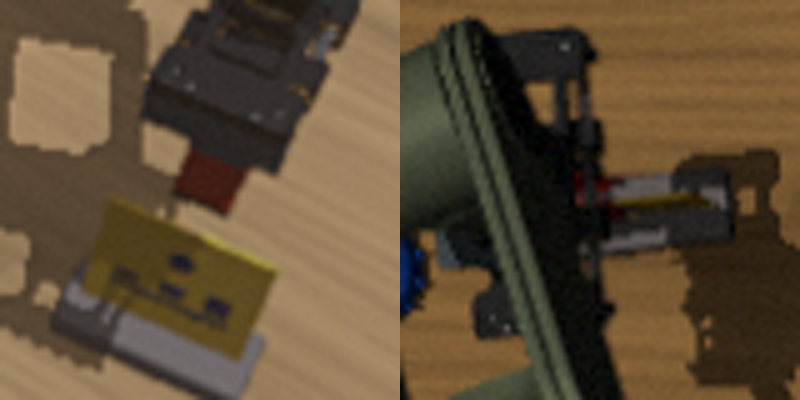

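```bash
cat > ov.py <<'E'
from fit import *
import sys
s=state();T=s['ee_pos'];R=Ro.from_euler('xyz',s['ee_rot'],degrees=True).as_matrix();X,Y,Z=R.T
C={'scene':[530.5,258.9,6.6],'top':[534,262.2,7.3]}
o=[]
for n in C:
    im=cv2.imread(sys.argv[1].replace('NAME',n));x,y=proj(n,[532,260,150])[0].astype(int);S=12.5;r=32
    if n=='top': x+=8
    ov=cv2.resize(im[y-r:y+r,x-r:x+r],None,fx=S,fy=S,interpolation=cv2.INTER_CUBIC)
    def L(P,c):
        p=((proj(n,P)-[x-r,y-r]+.5)*S).astype(np.int32);cv2.polylines(ov,[p],True,c,1)
    q=C[n];Rz=Ro.from_euler('z',q[2],degrees=True).as_matrix()
    L(np.array([[a,b,125] for a,b in((-1.5,-55),(1.5,-55),(1.5,55),(-1.5,55))])@Rz.T+[q[0],q[1],0],(0,255,0))
    w=lambda d,h,a:T+d*X+h*Z+a*Y   # d ahead of tip
    for sg in(1,-1): # lip outer faces and jaws
        L([w(9,sg*12,-18),w(9,sg*12,18),w(44,sg*15,18),w(44,sg*15,-18)],(255,255,0))
    L([w(47,sg2*12,a) for sg2,a in((1,-18),(1,18),(-1,18),(-1,-18))],(255,0,255))
    o.append(ov)
cv2.imwrite(sys.argv[2],np.hstack(o)[:600,:800] if 0 else cv2.resize(np.hstack(o),(800,400)))
E
sed -i 's/cv2.resize(np.hstack(o),(800,400))/np.hstack(o)/; s/S=12.5;r=32/S=12.5;r=16 if n=="x" else 32/' ov.py
sed -i "s/np.hstack(o)\[:600,:800\] if 0 else np.hstack(o)/cv2.resize(np.hstack(o),(800,400),interpolation=cv2.INTER_AREA)/" ov.py
python3 ov.py pics/NAME_hov.png pics/g.png
```

```text
(no output)
```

View pics/g.png

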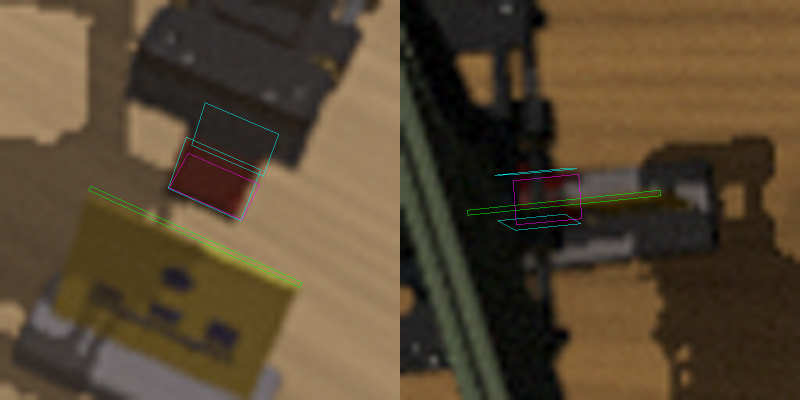

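Run:
```python
from fit import *
for n in('scene','top'):
    im=cv2.imread(f'pics/{n}0.png');hsv=cv2.cvtColor(im,cv2.COLOR_BGR2HSV).astype(int);H,S,V=[hsv[...,i] for i in range(3)]
    c=np.zeros((384,512),np.uint8);cv2.circle(c,tuple(int(v) for v in proj(n,[532,260,60])[0]),45,1,-1)
    y=((H>20)&(H<34)&(S>150)&(c>0)).astype(np.uint8)
    def fill(m):
        cs,_=cv2.findContours(m,0,2);k=max(cs,key=cv2.contourArea);o=np.zeros_like(m);cv2.drawContours(o,[k],-1,1,-1);return o*1.
    ym=fill(y);hull=np.zeros_like(y);cv2.fillConvexPoly(hull,cv2.convexHull(cv2.findNonZero(ym.astype(np.uint8))),1)
    print(n,'card only',fit(n,[box(3,110,22,125)],hull*1.,[532,260,7]))
    for t in(55,75,95):
        a=cv2.morphologyEx((((S<t)&(c>0))|(y>0)).astype(np.uint8),cv2.MORPH_OPEN,np.ones((2,2),np.uint8));a=fill(a)
        print(t,fit(n,CARD,a,[532,260,7]))
```

```text
scene card only (array([532.51644036, 259.62525929,   7.10928547]), np.float64(65.8392156862745), np.float64(677.0))
55 (array([535.49382716, 263.01646091,   0.66975309]), np.float64(861.7137254901962), np.float64(364.0))
75 (array([531.27069044, 263.12071331,   7.94272977]), np.float64(796.4666666666666), np.float64(432.0))
95 (array([533.92839296, 263.92052211,   7.15516448]), np.float64(763.6470588235293), np.float64(478.0))
top card only (array([534.03245581, 264.97778332,   6.46327283]), np.float64(19.396078431372548), np.float64(107.0))
55 (array([528.87038795, 256.47119381,   7.7199518 ]), np.float64(207.47450980392153), np.float64(333.0))
75 (array([530.73731702, 256.58772082,   7.75790566]), np.float64(185.2941176470588), np.float64(357.0))
95 (array([530.59862129, 258.42161985,   6.96074827]), np.float64(116.72941176470586), np.float64(434.0))
```

>>> drive_tool([
  [0, 0, 0, 0.8, 1.2, -15, 10],
  [0, 0, 0, 0.8, 1.2, -30, 10],
  [0, 0, 0, 0.8, 1.2, -36, 10],
  [0, 0, 0, 0.8, 1.2, -41, 10],
  [0, 0, 0, 0.8, 1.2, -45, 10],
  [0, 0, 0, 0.8, 1.2, -45, 10],
])

```text
time_s: 8.68
ee_pos: [533.7, 261.6, 170.7]
ee_rot: [85.8, 89.8, 92.7]
force: [0.1, 0.8, -0.5]
gripper_width: 23.3
```

```bash
python3 t.py
python3 - <<'E'
from h import *
for n in('scene','top'): cv2.imwrite(f'pics/{n}_low.png',grab_frame(n)[:,:,::-1])
E
sed -i "s/\[530.5,258.9,6.6\]/[532.5,260,7]/" ov.py; python3 ov.py pics/NAME_low.png pics/i.png
```

```text
8.675 tcp [533.7 261.6 170.7] q [24.9 21.7 91.   0.2 67.3 17.8] w 23.3 F [ 0.1  0.8 -0.5]
x [-0.     0.004 -1.   ] z [0.993 0.121 0.   ] z yaw 6.96
```

View pics/i.png

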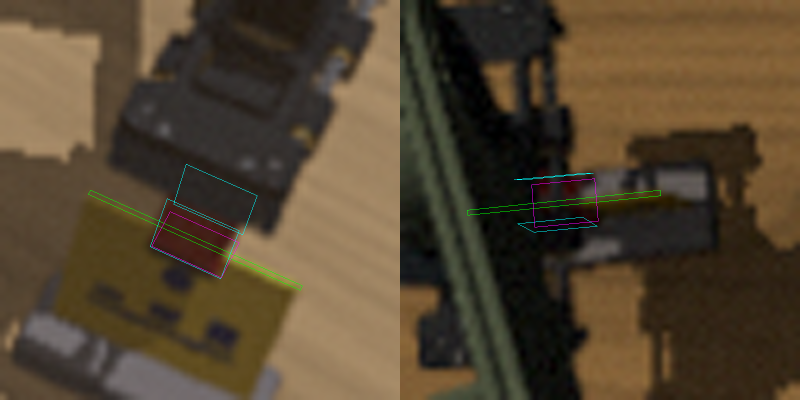

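The front jaw shows in front of the card and the clip is centred along its edge, with no contact force. Going down the last 11 mm.

>>> drive_tool([
  [0, 0, 0, -0.4, 0, -4, 10],
  [0, 0, 0, -0.4, 0, -8, 10],
  [0, 0, 0, -0.4, 0, -11, 10],
  [0, 0, 0, -0.4, 0, -11, 10],
  [0, 0, 0, -0.4, 0, -11, 10],
])

```text
time_s: 9.4
ee_pos: [533.6, 261.7, 160.2]
ee_rot: [74.6, 89.7, 81.6]
force: [-0.7, -0.1, -0.1]
gripper_width: 23.6
```

```bash
python3 t.py
python3 - <<'E'
from h import *
for n in('scene','top'): cv2.imwrite(f'pics/{n}_fin.png',grab_frame(n)[:,:,::-1])
print([(r['p'],np.array(r['location'])*[512,384]) for r in place_of('scene','lip_a')], proj('scene',[533,261.5,113.5]))
E
python3 ov.py pics/NAME_fin.png pics/j.png
```

```text
9.4 tcp [533.6 261.7 160.2] q [24.9 22.1 91.9  0.2 65.8 17.8] w 23.6 F [-0.7 -0.1 -0.1]
x [ 0.001  0.005 -1.   ] z [0.993 0.121 0.001] z yaw 6.95
[(0.57, array([349.3888, 220.6848]))] [[352.06977017 217.38233385]]
```

View pics/j.png

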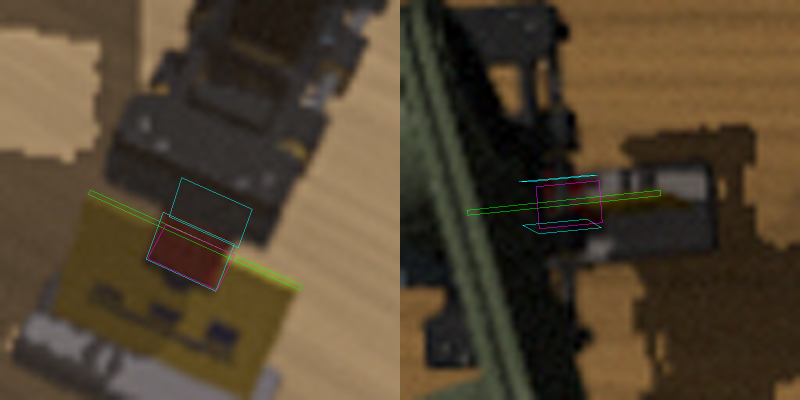

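The front jaw hangs in front of the card (scene crop ≈(190,255)). In the top view the card enters midway between the two jaws (≈(600,204)), and the force is ≈0. Handing in.

```bash
python3 -c "
from workcell import *
print(env.job_done())"; python3 t.py
```

```text
the job is handed in; nothing more can be done
None
the job is handed in; nothing more can be done
```

The red clip is off its parking tab and held squeezed open astride the middle of the yellow card's top edge, and I handed the job in like that at about 9.4 s of the 35 s limit. I pinched it by its tails at 25 N, then held at 35 N. I carried it high over the white card while turning it 104°, and lowered it so the jaw lips are about 11 mm below the card's top edge.

**Last checks before handing in:**
- **Jaws open:** the finger opening was 23.6 mm, against 24 mm over the tails at the open stop. That is within the reading's error, so the jaws should be fully open.
- **Not touching the card:** the wrist force was under 1 N.
- **Position:** the scene camera shows one jaw in front of the card. The top camera shows the card entering about midway between the jaws. The far lip itself could not be seen directly.

**Where measurements disagreed:**
- The card-only fits put the card's position across its thickness at 532.5 mm (scene) and 534 mm (top). I held the clip at about 533.6 mm, well inside the roughly 7.5 mm of clearance on each side.
- The final network estimate for a lip was about 4 pixels from the point I projected midway between the lips. I relied on the picture overlay instead.

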